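Index the V work rest out by one hole and hold its lock pin home

TASK

Two telescopic work rests are bolted to the bench. On the one with the V-shaped saddle, pull up the knob of the lock plunger, slide the tube section out by one hole (saddle away from the bolted foot) and let the pin go fully home in that next hole. Finish while still gripping the knob with the pin fully home, so that it cannot jump out while the work is laid on; leave the roller rest and everything else on the bench as it is.

Things in the scene. Friction and masses are not known exactly. Their poses are not given: they have to be found in the camera images.
- vee: Foot of the work rest with the V saddle: fixed 130 x 110 x 12 mm bolted plate and grey clamp block 100 mm high, from which a drilled 36 mm square inner tube (top 88 mm above the bench, end at x = 250 mm) runs level along this body's +x, the direction in which the section slides out. Origin on the bench under the clamp block, z up. Four 12 mm holes in the tube's top, 40 mm apart.
- vee_section (a joint): How far the outer tube section with the V saddle is slid out along +x of vee, m: 0 to 0.125. The pin fits at 0, 0.040, 0.080, 0.120 (play about 1 mm either way). Starts pinned at 0.040; the next hole out is 0.080. Section 220 x 50 x 50 mm, flat top 95 mm above the bench, about 0.8 kg, slides with about 3 N of friction plus 8 N per m/s, stays where left.
- vee_plunger (a joint): How far the spring lock plunger of the V rest is pulled up, in m: 0 is fully home (pin 10 mm deep in a hole), about 0.010 is the pin standing on the tube between holes, 0.016 the upper stop. Spring and weight push it down with about 6 N at home, rising to 10 N at the stop; let go, it drops by itself.
- vee_knob: Round black knob of the V rest's plunger, diameter 32 mm, 30 mm high, axis vertical; origin at its centre, 129 mm above the bench with the pin home, at vee x = 65 mm + the section's value, y = 0. Moves with section and plunger. Under it a 28 mm wide boss; its underside is 19 mm above the section's flat top. The V saddle stands 155 mm ahead of it, 170 mm high above the bench.
- vee_head (a point): Centre of the V saddle on the far end of the V rest's section, 133 mm above the bench; moves with the section.
- roller_section (a joint): How far the section of the other work rest, of the same build but with a level roller for a head, is slid out, in m; pinned at 0.040 and to be left so.
- roller_plunger (a joint): How far the lock plunger of the roller rest is pulled up, in m; 0 is home, to be left so.
- roller: The foot of the roller rest, same sizes and axes as vee; fixed.
- wrench: Loose steel wrench, 190 mm, lying between the rests; bystander, origin at its middle.
- screwdriver: Loose screwdriver, 200 mm, lying between the rests; bystander.
- hammer: Loose hammer on the left of the bench; bystander.
- flange: Loose aluminium ring, 124 mm across and 8 mm high, left of the rests; bystander.
- tube_offcut: Loose square steel tube offcut, 160 x 40 x 40 mm, right of the rests; bystander.
- grease_tin: Loose tin, 72 mm across and 75 mm high, right of the rests; bystander.
- hardwood_block: Loose wooden block, 90 x 60 x 30 mm, right of the rests; bystander.

How it is judged:
By the outcome, as a careful person would: the job done as asked, in the order asked, and still so for the second after the job is handed in, while the arm keeps its last pose, push and grip.
It also fails if it takes over 35 s, if anything falls off the work surface, if the arm or the gripper's body presses on something with over 40 N, if the wrist force passes 120 N, or if a joint passes its speed limit or range.

ROBOT

A 6-joint arm with a two-finger parallel gripper is mounted at the origin on the work surface. World frame = base frame: x ahead of the robot, y to its left, z up, the work surface at z = 0. Lengths are in m, angles in rad, forces in N, time in s.
With the tool pointing down it reaches from about 0.35 to 0.85 m from the base axis. Payload 8.1 kg.
Tool frame: the origin (TCP) lies between the finger pads; the fingertips stand tips_ahead ahead of it and the grasp point (between the pads) lies 8 mm behind it (tips_ahead is the distance from the TCP to the fingertips, in m); z points along the fingers, x is the direction in which the jaws open and shut, and the axes are right-handed (so a half turn about z gives the same grasp; the last joint's range is limited). The gripper opens to 93 mm and grips with 3 to 60 N. Pads are 15 mm wide; open, the fingers measure 128 mm over their backs; the gripper's body (75 mm by 188 mm) begins 65 mm behind the grasp point.
Start: joints at [1.165, 0.13, 1.488, -0, 1.523, -0.085], TCP at [0.189, 0.569, 0.23] pointing down, gripper open.
Joint ranges: [-2.96, 2.96], [-0.89, 2.26], [0.02, 2.5], [-1.34, 4.48], [0, 2.73], [-2.66, 2.66]. Speed limits (rad/s): [2.39, 2.39, 2.79, 3.14, 3.14, 3.14].

INTERFACE

Orientations are given as a rotation vector (axis times angle).
In Python, from plant import * gives the robot as it stands.
- The arm moves only by the tool play_rows, never from a script. Its argument "increments" is a list that holds one entry, the list of rows, each a list of 4 numbers: the shift along the tool's x, y, z in cm, then the turn about the tool's z in rad. A call has 1 to 5 rows; each row is the pose to reach, as a shift and turn from the pose measured when the call began, along the tool's axes at that moment; what a row does not reach only later rows make up. A row lasts 1/10 s, in which the tool goes at most 50 mm and 8.59 degrees, less where a joint would pass 70% of its speed; a pose out of reach is approached as far as the arm can. A call with a gripper value outside its range is refused whole. "jaw" is the finger opening in cm, from 0 to 9.3, set as the call begins (left out, the last holds). The fingers move at their own pace and stop on an object; "squeeze" is the grip in N (left out, the last holds). Time passes only in rows, so rows that repeat a pose let the fingers close. It gives the time, the measured TCP pose, the force and the opening at its end, in the units of the state.
- read_state(): the state, without advancing time (a new reading comes with each control period).
- read_camera(name): name is "scene" or "top"; returns (picture, depth): 384x512x3 uint8, blue, green, red; 384x512 float32, m along the optical axis (not along the pixel's ray), 0 where there is no reading.
- camera_params(name): a dict with "K" (3x3 intrinsics, pixels), "eye" and "orientation" of the camera in the world. Camera axes: x right, y up, looking along -z (the intrinsics and any distortion apply to the point x, -y, -z); pixel columns grow to the right and rows downward; lengths in m; the calibration is good to about 2 mm. A picture is of the moment at which its call begins. camera_params takes no time and is no camera call.
- close_job(): hands the job in, once; it reports no verdict.
The state is a dict: "t": time; "q": joint angles; "dq": joint speeds; "joint_torque": joint torques, N m; "tool_pos": TCP position; "orientation": TCP orientation; "force": force on the tool from outside, world axes, zero at the start; "wrist_torque": the same for the moment, N m; "opening": finger opening in m.
Only numpy, scipy, OpenCV 4.12 (cv2) and the standard library are available. Lean on these libraries where they do the work, as an engineer would, in place of code of your own. Each camera call takes 0.05 s, during which the arm holds its last target.

## Working session

There is one attempt and no reset: what is moved stays moved. The work goes in short steps, Python scripts to look and compute and a tool call to move; the robot and the scene stay as the last step left them, time stands still between calls to the robot, and variables do not carry over. Pictures are saved under pics/ and viewed, and the job is handed in when it is done.

Besides the shell and the picture viewer there is one more tool, called after "Request:" as name([rows], argument=value, ...), one row to a line, values as JSON. play_rows: Moves the arm, as the interface text tells. Its arguments: {"type":"object","properties":{"increments":{"type":"array"},"jaw":{"type":"number"},"squeeze":{"type":"number"}},"required":["increments"]}

```bash
mkdir -p pics; python3 - <<'E'
from plant import *
import cv2,numpy as np
for n in("scene","top"):
    p,d=read_camera(n); cv2.imwrite(f"pics/{n}0.png",p); np.savez(f"{n}0.npz",p=p,d=d)
    c=camera_params(n); print(n,c)
print(read_state())
E
```

```text
scene {'K': array([[374.02925224,   0.        , 256.1008177 ],
       [  0.        , 374.02925224, 187.93076851],
       [  0.        ,   0.        ,   1.        ]]), 'eye': array([ 1.3413318 , -0.09293667,  0.94683555]), 'orientation': array([0.61351069, 0.53815609, 1.34058499])}
top {'K': array([[354.00687781,   0.        , 253.30439563],
       [  0.        , 354.00687781, 192.69329444],
       [  0.        ,   0.        ,   1.        ]]), 'eye': array([2.82055922e-01, 4.89986141e-04, 1.28713380e+00]), 'orientation': array([ 0.14463418, -0.15898699, -1.537119  ])}
{'t': 0.1, 'q': array([ 1.16462494e+00,  1.31060661e-01,  1.48916453e+00, -1.40508067e-05,
        1.52296411e+00, -8.54135944e-02]), 'dq': array([-0.00051867, -0.00217204, -0.00305753,  0.00026887,  0.00013135,
        0.00050235]), 'joint_torque': array([ 1.39956959e-03, -5.61339927e+01, -4.93099809e+01,  7.70301372e-02,
        2.89833045e-02, -4.02786941e-05]), 'tool_pos': array([0.18897312, 0.56895962, 0.22871045]), 'orientation': array([ 2.54700411e+00,  1.83769979e+00, -2.13974877e-03]), 'force': array([-0.03368889,  0.31083052,  0.02082193]), 'wrist_torque': array([ 0.01238296,  0.00804232, -0.03201058]), 'opening': 0.09276190235284446}
```

View pics/scene0.png

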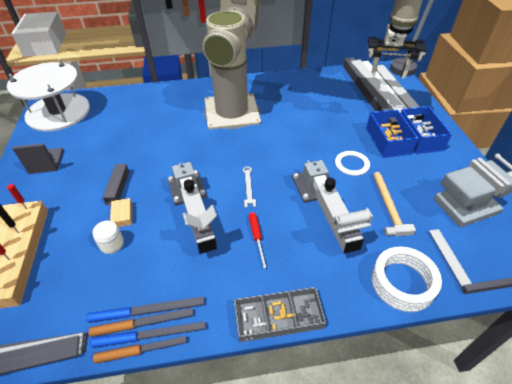

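View pics/top0.png

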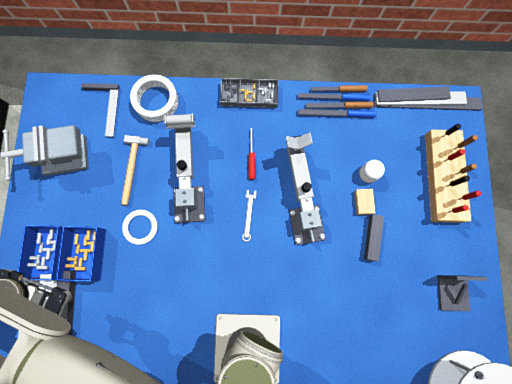

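The V rest is the left one in the scene view (knob about (188,188)) and the right one in the top view (knob about (306,188)). The roller rest's knobs are at (329,185) in the scene view and (182,165) in the top view.

```bash
cat > h.py <<'E'
import cv2,numpy as np
from scipy.spatial.transform import Rotation as R
from plant import camera_params
def ray(n,uv):
    c=camera_params(n);K=c["K"];x=(uv[0]-K[0,2])/K[0,0];y=(uv[1]-K[1,2])/K[1,1]
    return c["eye"],R.from_rotvec(c["orientation"]).apply([x,-y,-1.])
def onz(n,uv,z):
    e,d=ray(n,uv);return e+d*(z-e[2])/d[2]
def pt(n,uv,dep):
    e,d=ray(n,uv);return e+d*dep
def tri(a,b):
    e1,d1=ray(*a);e2,d2=ray(*b)
    s=np.linalg.lstsq(np.c_[d1,-d2],e2-e1,rcond=None)[0]
    p,q=e1+d1*s[0],e2+d2*s[1];return (p+q)/2,np.linalg.norm(p-q)
def cloud(n,d):
    c=camera_params(n);K=c["K"];v,u=np.mgrid[:d.shape[0],:d.shape[1]]
    P=np.stack([(u-K[0,2])/K[0,0],-(v-K[1,2])/K[1,1],-np.ones(d.shape)],-1)*d[...,None]
    return P@R.from_rotvec(c["orientation"]).as_matrix().T+c["eye"]
def project(n,P):
    c=camera_params(n);K=c["K"];q=R.from_rotvec(c["orientation"]).inv().apply(np.asarray(P)-c["eye"])
    return K[0,0]*q[0]/-q[2]+K[0,2],K[1,1]*-q[1]/-q[2]+K[1,2]
E
python3 - <<'E'
from h import *
cen={}
for n,b in(("scene",(160,155,225,255)),("top",(275,125,335,250))):
    z=np.load(f"{n}0.npz");p,d=z["p"],z["d"];x0,y0,x1,y1=b
    cv2.imwrite(f"pics/{n}_crop.png",cv2.resize(p[y0:y1,x0:x1],None,fx=5.5,fy=4.8,interpolation=cv2.INTER_NEAREST)) if 0 else cv2.imwrite(f"pics/{n}_crop.png",cv2.resize(p[y0:y1,x0:x1],None,fx=4.5,fy=4.5,interpolation=cv2.INTER_NEAREST))
    m=(p.max(2)<60).astype(np.uint8); k,l,s,c=cv2.connectedComponentsWithStats(m)
    P=cloud(n,d)
    for i in range(1,k):
        if s[i,4]>25 and x0<c[i][0]<x1 and y0<c[i][1]<y1:
            Q=P[l==i];print(n,s[i],c[i],np.round(np.median(Q,0),4),Q[:,2].min(),Q[:,2].max())
    # points of section top by height
    r=np.zeros(d.shape,bool);r[y0:y1,x0:x1]=1
    for lo,hi in((.085,.104),(.13,.16)):
        Q=P[r&(P[...,2]>lo)&(P[...,2]<hi)&(d>0)]
        (cx,cy),(w,h),a=cv2.minAreaRect(Q[:,:2].astype(np.float32)); print(n,lo,len(Q),(cx,cy),(w,h),a, np.median(Q[:,2]),Q.mean(0))
E
```

```text
scene [185 180   9  13  92] [189.0326087  185.57608696] [ 0.5485 -0.1801  0.1388] 0.10596499725893316 0.9468355483254939
scene [198 239  19  14 177] [206.95480226 245.63276836] [ 0.7278 -0.1452  0.0732] 0.04564691837986756 0.9468355483254939
scene 0.085 1002 (0.5667141079902649, -0.17537502944469452) (0.33250564336776733, 0.06409993022680283) 10.936986923217773 0.09758424384623632 [ 0.57191045 -0.17500038  0.0975906 ]
scene 0.13 367 (0.6221059560775757, -0.17382651567459106) (0.18860642611980438, 0.06518664956092834) 16.79198455810547 0.14439034785546268 [ 0.65671694 -0.15761375  0.14500575]
top [302 183   8   9  37] [304.86486486 187.75675676] [ 0.5269 -0.1777  0.1406] 0.11695777453625222 0.1476069338943693
top 0.085 1080 (0.5653135776519775, -0.1774529367685318) (0.32861971855163574, 0.06425682455301285) 10.94497299194336 0.09515412152276415 [ 0.53773681 -0.18155778  0.09506463]
top 0.13 284 (0.6172855496406555, -0.17508766055107117) (0.19017811119556427, 0.07087016105651855) 19.404558181762695 0.1431043630404859 [ 0.64588334 -0.16325024  0.14433188]
```

```bash
python3 - <<'E'
import cv2,numpy as np
a=cv2.imread("pics/scene_crop.png");b=cv2.imread("pics/top_crop.png");h=max(a.shape[0],b.shape[0])
o=np.zeros((h,a.shape[1]+b.shape[1],3),np.uint8);o[:a.shape[0],:a.shape[1]]=a;o[:b.shape[0],a.shape[1]:]=b;cv2.imwrite("pics/c0.png",o)
E
```

```text
(no output)
```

View pics/c0.png

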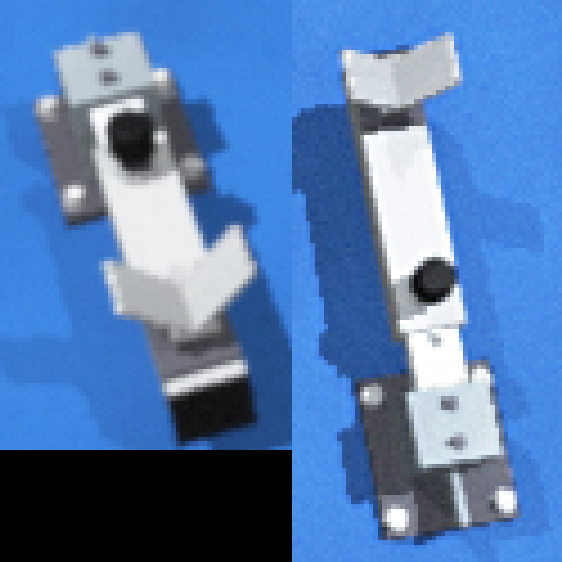

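```bash
python3 - <<'E'
from h import *
C={}
for n,b in(("scene",(178,175,200,198)),("top",(296,178,316,197))):
    z=np.load(f"{n}0.npz");p,d=z["p"],z["d"];x0,y0,x1,y1=b
    for t in(60,80,95):
        m=np.zeros(d.shape,np.uint8);m[y0:y1,x0:x1]=(p[y0:y1,x0:x1].max(2)<t);k,l,s,c=cv2.connectedComponentsWithStats(m);i=1+s[1:,4].argmax();print(n,t,s[i],c[i]);C[n,t]=c[i]
for t in(60,80,95):print(tri(("scene",C["scene",t]),("top",C["top",t])), onz("top",C["top",t],.129),onz("scene",C["scene",t],.129))
# section top: near-white, low-saturation pixels with depth height .09-.1
for n,b in(("scene",(170,175,225,225)),("top",(275,150,320,200))):
    z=np.load(f"{n}0.npz");p,d=z["p"],z["d"];x0,y0,x1,y1=b
    m=np.zeros(d.shape,np.uint8);q=p[y0:y1,x0:x1];m[y0:y1,x0:x1]=(q.min(2)>200)
    k,l,s,c=cv2.connectedComponentsWithStats(m);i=1+s[1:,4].argmax();print(n,s[i])
    cs,_=cv2.findContours((l==i).astype(np.uint8),0,2)
    W=np.array([onz(n,q[0],.095)[:2] for q in cs[0]],np.float32)
    print(cv2.minAreaRect(W))
    # cross-section edges in axis frame
    for yaw in(8,9,10,11,12,13):
        a=np.radians(yaw);u=np.array([np.cos(a),np.sin(a)]);v=np.array([-u[1],u[0]])
        A=np.argwhere(l==i);Q=np.array([onz(n,(x,y),.095)[:2] for y,x in A]);s_=Q@u;w=Q@v
        g=(s_>.50)&(s_<.59);print(yaw,[ (round(w[g&(s_>=e)&(s_<e+.015)].min(),4),round(w[g&(s_>=e)&(s_<e+.015)].max(),4)) for e in np.arange(.50,.59,.015)] )
E
```

```text
scene 60 [185 180   9  13  92] [189.0326087  185.57608696]
scene 80 [184 180  11  13 107] [189.07476636 185.57009346]
scene 95 [184 180  11  13 116] [189.05172414 185.49137931]
top 60 [302 183   8   9  37] [304.86486486 187.75675676]
top 80 [301 183  10   9  66] [305.68181818 187.10606061]
top 95 [301 183  10   9  70] [305.5 187. ]
(array([ 0.53347153, -0.18116498,  0.12117125]), np.float64(0.0014685010347959377)) [ 0.53178926 -0.17920782  0.129     ] [ 0.54099977 -0.18105882  0.129     ]
(array([ 0.53533757, -0.18218936,  0.12334042]), np.float64(0.0012913818927735494)) [ 0.53409986 -0.18195088  0.129     ] [ 0.5409954  -0.18093207  0.129     ]
(array([ 0.53556768, -0.18184465,  0.12386133]), np.float64(0.0005999571733915386)) [ 0.53444517 -0.18134125  0.129     ] [ 0.54065374 -0.18099016  0.129     ]
scene [180 177  36  48 585]
((0.5705254077911377, -0.17320513725280762), (0.20520195364952087, 0.07207777351140976), 23.390132904052734)
8 [(np.float64(-0.2798), np.float64(-0.2665)), (np.float64(-0.2796), np.float64(-0.2304)), (np.float64(-0.2786), np.float64(-0.2298)), (np.float64(-0
[... 546 characters left out ...]
loat64(-0.2481)), (np.float64(-0.2965), np.float64(-0.2226)), (np.float64(-0.296), np.float64(-0.2217))]
11 [(np.float64(-0.3064), np.float64(-0.2574)), (np.float64(-0.3061), np.float64(-0.2575)), (np.float64(-0.3059), np.float64(-0.2576)), (np.float64(-0.3063), np.float64(-0.2577)), (np.float64(-0.306), np.float64(-0.2326)), (np.float64(-0.3041), np.float64(-0.2318))]Traceback (most recent call last):
  File "<stdin>", line 19, in <module>
  File "h.py", line 8, in onz
    e,d=ray(n,uv);return e+d*(z-e[2])/d[2]
        ~~~^^^^^^
  File "h.py", line 5, in ray
    c=camera_params(n);K=c["K"];x=(uv[0]-K[0,2])/K[0,0];y=(uv[1]-K[1,2])/K[1,1]
ValueError: time passes only in moves, steps and waits
```

```bash
sed -i 's/^from plant import camera_params/import plant,functools\ncamera_params=functools.lru_cache(None)(plant.camera_params)/' h.py
cat > go.py <<'E'
from h import *
from plant import *
YAW=np.radians(10.9)
def delta(s,target,yaw=YAW):
    Rm=R.from_rotvec(s["orientation"]).as_matrix()
    d=Rm.T@(np.array(target)-s["tool_pos"])*100
    v=np.array([-np.sin(yaw),np.cos(yaw),0]);l=Rm.T@v
    a=np.arctan2(l[1],l[0]);a=(a+np.pi/2)%np.pi-np.pi/2
    print("t",s["t"],"pos",s["tool_pos"].round(4),"axes x",Rm[:,0].round(3),"z",Rm[:,2].round(4),"q",s["q"].round(3),"F",s["force"].round(2),"open",s["opening"])
    print("shift cm",d.round(2),"turn",a.round(3))
E
python3 - <<'E'
import plant;print([n for n in dir(plant) if n[0]!='_']);print(getattr(plant,"tips_ahead",None))
from go import *
s=read_state();delta(s,(.5365,-.1825,.26))
E
```

```text
['IKError', 'camera_params', 'close_job', 'read_camera', 'read_state', 'tips_ahead']
0.011
t 0.1 pos [0.189  0.569  0.2287] axes x [ 0.315  0.949 -0.002] z [-6.0e-04 -1.5e-03 -1.0e+00] q [ 1.165  0.131  1.489 -0.     1.523 -0.085] F [-0.03  0.31  0.02] open 0.09276190235284446
shift cm [-60.36  56.67  -3.04] turn -0.511
```

Request:
play_rows([
  [[-3.4,3.2,-0.8,-0.05],[-6.8,6.4,-1.6,-0.1],[-10.2,9.6,-2.4,-0.15],[-13.6,12.8,-3.0,-0.2],[-17.0,16.0,-3.0,-0.25]],
], jaw=7)

```text
t: 0.6
tool_pos: [0.2878, 0.3558, 0.2596]
orientation: [2.295, 2.144, -0.0]
force: [-0.3, 0.0, -0.5]
opening: 0.0701
```

```bash
python3 - <<'E'
from go import *
delta(read_state(),(.5365,-.1825,.26))
E
```

```text
t 0.6 pos [0.2878 0.3558 0.2596] axes x [ 0.068  0.998 -0.001] z [ 3.e-04 -8.e-04 -1.e+00] q [ 7.790e-01 -2.740e-01  1.819e+00 -1.000e-03  1.597e+00 -7.230e-01] F [-0.31  0.03 -0.52] open 0.07008466916426387
shift cm [-5.201e+01  2.849e+01  1.000e-02] turn -0.258
```

Request:
play_rows([
  [[-4.3,2.4,0,-0.05],[-8.6,4.8,0,-0.1],[-12.9,7.2,0,-0.15],[-17.2,9.6,0,-0.2],[-21.5,12.0,0,-0.258]],
])

```text
t: 1.1
tool_pos: [0.393, 0.1312, 0.2597]
orientation: [1.998, 2.424, -0.0]
force: [1.9, -0.1, -0.2]
opening: 0.0701
```

```bash
python3 - <<'E'
from go import *
delta(read_state(),(.5365,-.1825,.26))
E
```

```text
t 1.1 pos [0.393  0.1312 0.2597] axes x [-0.191  0.982 -0.001] z [ 5.e-04 -7.e-04 -1.e+00] q [ 1.990e-01 -4.030e-01  1.920e+00 -1.000e-03  1.625e+00 -1.564e+00] F [ 1.94 -0.14 -0.19] open 0.07011989164427837
shift cm [-3.353e+01  8.090e+00 -1.000e-02] turn 0.002
```

Request:
play_rows([
  [[-4.4,1.1,0,0],[-8.8,2.2,0,0],[-13.2,3.3,0,0],[-17.6,4.4,0,0],[-22.0,5.5,0,0]],
])

```text
t: 1.6
tool_pos: [0.4893, -0.0762, 0.2595]
orientation: [1.998, 2.424, -0.0]
force: [0.6, 0.2, 0.5]
opening: 0.0702
```

```bash
python3 - <<'E'
from go import *
delta(read_state(),(.5365,-.1825,.26))
E
```

```text
t 1.6 pos [ 0.4893 -0.0762  0.2595] axes x [-0.191  0.982 -0.   ] z [ 3.e-04 -4.e-04 -1.e+00] q [-0.258 -0.168  1.728 -0.     1.58  -2.02 ] F [0.64 0.23 0.49] open 0.07020094518557099
shift cm [-11.34   2.61  -0.04] turn 0.002
```

Request:
play_rows([
  [[-4.2,1.0,0,0],[-8.4,1.9,0,0],[-11.3,2.6,1.0,0],[-11.3,2.6,5.0,0],[-11.3,2.6,7.0,0]],
])

```text
t: 2.1
tool_pos: [0.5351, -0.1829, 0.1859]
orientation: [-1.999, -2.419, 0.002]
force: [-0.7, 1.3, 0.3]
opening: 0.07
```

```bash
python3 - <<'E'
from go import *
s=read_state();delta(s,(.5365,-.1825,.12))
o=[]
for n,b in(("scene",(160,130,240,230)),("top",(260,130,340,230))):
    p,d=read_camera(n);x0,y0,x1,y1=b
    np.savez(f"{n}1.npz",p=p,d=d);o.append(cv2.resize(p[y0:y1,x0:x1],None,fx=5,fy=5,interpolation=cv2.INTER_CUBIC))
cv2.imwrite("pics/c1.png",np.hstack(o))
E
```

```text
t 2.1 pos [ 0.5351 -0.1829  0.1859] axes x [-0.189  0.982  0.002] z [-0.0034  0.0012 -1.    ] q [-0.42   0.065  1.638 -0.     1.442 -2.18 ] F [-0.69  1.34  0.33] open 0.07001784956116275
shift cm [-0.    0.17  6.59] turn -0.0
```

View pics/c1.png

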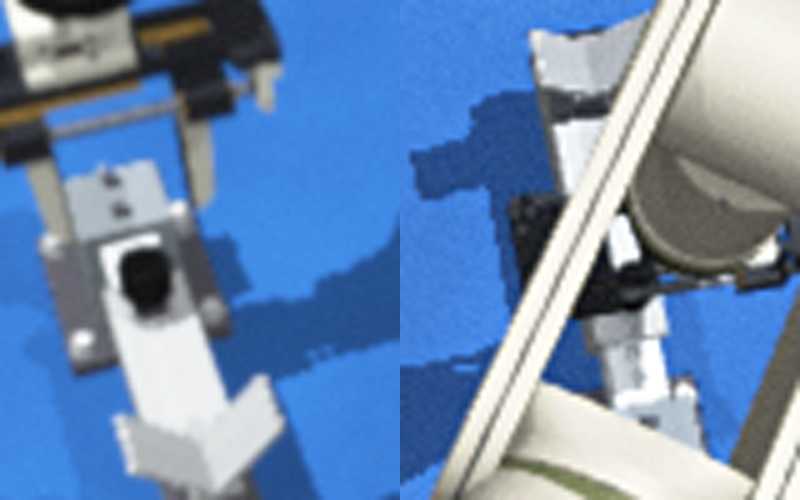

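The scene view shows the open fingers with tips at crop (52,225) and (203,200), straddling the knob line. The knob is at crop (147,280). I'll descend now.

Request:
play_rows([
  [[0,0.2,2.5,0],[0,0.2,4.5,0],[0,0.2,5.8,0],[0,0.2,6.5,0],[0,0.2,6.5,0]],
])

```text
t: 2.7
tool_pos: [0.5352, -0.1807, 0.1198]
orientation: [-1.994, -2.417, 0.004]
force: [-1.2, -0.6, 0.4]
opening: 0.0699
```

```bash
python3 - <<'E'
from go import *
s=read_state();delta(s,(.5368,-.1825,.12))
o=[]
for n,b in(("scene",(150,130,230,230)),):
    p,d=read_camera(n);x0,y0,x1,y1=b
    o.append(cv2.resize(p[y0:y1,x0:x1],None,fx=6,fy=6,interpolation=cv2.INTER_CUBIC))
    for P in(s["tool_pos"],s["tool_pos"]-[0,0,.011]):print(project(n,P))
cv2.imwrite("pics/c2.png",np.hstack(o))
E
```

```text
t 2.7 pos [ 0.5352 -0.1807  0.1198] axes x [-0.19   0.982  0.004] z [-0.0075  0.0031 -1.    ] q [-0.416  0.123  1.701 -0.     1.326 -2.178] F [-1.16 -0.64  0.36] open 0.06994660828373245
shift cm [-0.21  0.13 -0.02] turn 0.001
(np.float64(189.51108824917884), np.float64(186.2655702135108))
(np.float64(190.01053330526247), np.float64(188.7257232643642))
```

View pics/c2.png

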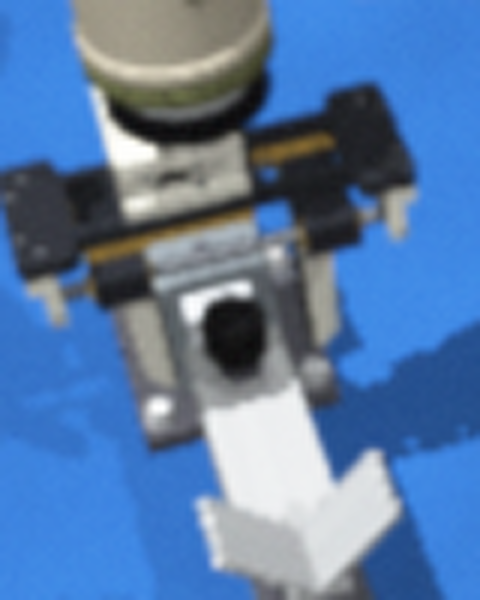

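The knob sits between the fingers, about 1–2 mm off centre towards −y (crop (235,337)). I'll correct by −0.2 cm in x and close.

Request:
play_rows([
  [[-0.2,0.2,0,0],[-0.2,0.2,0,0],[-0.2,0.2,0,0]],
], jaw=4.2, squeeze=25)

```text
t: 3.05
tool_pos: [0.5385, -0.1828, 0.1215]
orientation: [-1.996, -2.419, 0.003]
force: [0.0, 0.5, 0.6]
opening: 0.0504
```

Request:
play_rows([
  [[0,0,0,0],[0,0,0,0],[0,0,0,0],[0,0,0,0]],
], jaw=2.5, squeeze=25)

```text
t: 3.45
tool_pos: [0.5386, -0.1824, 0.1218]
orientation: [-1.996, -2.419, 0.002]
force: [-0.9, 2.7, 3.8]
opening: 0.0315
```

```bash
python3 - <<'E'
from go import *
s=read_state();delta(s,(.5368,-.1825,.12));print(s["wrist_torque"])
o=[]
for n,b in(("scene",(150,130,230,230)),):
    p,d=read_camera(n);x0,y0,x1,y1=b
    o.append(cv2.resize(p[y0:y1,x0:x1],None,fx=6,fy=6,interpolation=cv2.INTER_CUBIC))
cv2.imwrite("pics/c3.png",np.hstack(o))
E
```

```text
t 3.45 pos [ 0.5386 -0.1824  0.1218] axes x [-0.19   0.982  0.003] z [-0.005   0.0025 -1.    ] q [-0.417  0.128  1.691  0.     1.328 -2.179] F [-0.91  2.74  3.78] open 0.03145282411094115
shift cm [ 0.03 -0.18  0.18] turn 0.001
[0.59243912 0.20383688 0.02643781]
```

View pics/c3.png

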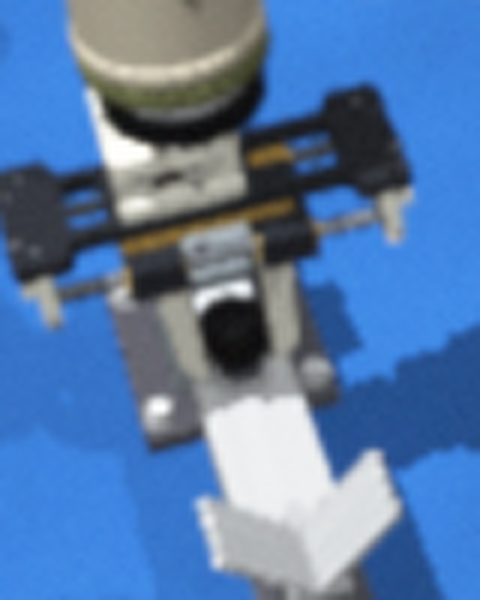

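The knob is gripped: opening 31.5 mm, with the fingers at both sides of it. I'll firm the grip and pull the plunger up.

Request:
play_rows([
  [[0,0,0,0],[0,0,-0.4,0],[0,0,-0.8,0],[0,0,-1.3,0],[0,0,-1.3,0]],
], squeeze=45)

```text
t: 4.0
tool_pos: [0.5383, -0.1825, 0.1348]
orientation: [-1.995, -2.419, 0.003]
force: [1.1, 0.4, -10.0]
opening: 0.0315
```

```bash
python3 - <<'E'
from go import *
s=read_state();delta(s,(.5368,-.1825,.135));print(s["wrist_torque"])
o=[]
for n,b in(("scene",(150,130,230,230)),):
    p,d=read_camera(n);x0,y0,x1,y1=b
    o.append(cv2.resize(p[y0:y1,x0:x1],None,fx=6,fy=6,interpolation=cv2.INTER_CUBIC))
cv2.imwrite("pics/c4.png",np.hstack(o))
E
```

```text
t 4.0 pos [ 0.5383 -0.1825  0.1348] axes x [-0.19   0.982  0.004] z [-0.0061  0.0027 -1.    ] q [-0.417  0.116  1.68  -0.     1.352 -2.179] F [ 1.07  0.36 -9.98] open 0.031523010219851995
shift cm [ 0.02 -0.14 -0.02] turn 0.001
[-0.08183555 -0.30081011 -0.03288628]
```

View pics/c4.png

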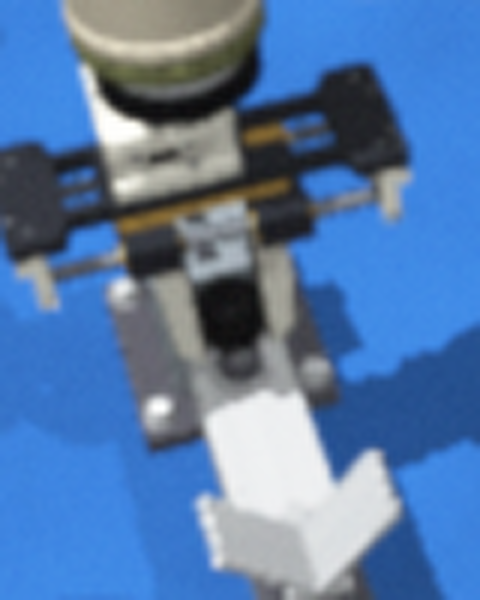

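The knob is up 13 mm with −10 N in z, which matches the spring, and the plunger stem shows at crop (240,360). Next I'll slide out along +tool y.

Request:
play_rows([
  [[0,0.5,0,0],[0,1.3,0,0],[0,2.1,0,0],[0,2.9,0,0],[0,3.4,0,0]],
])

```text
t: 4.55
tool_pos: [0.5723, -0.1758, 0.134]
orientation: [-1.995, -2.419, 0.003]
force: [-2.9, -2.3, -8.6]
opening: 0.0315
```

```bash
cat > st.py <<'E'
from go import *
s=read_state();p0=np.array([.5385,-.1824,.1218])
u=np.array([np.cos(YAW),np.sin(YAW),0]);v=np.array([-u[1],u[0],0]);d=s["tool_pos"]-p0
F=s["force"];print("t",s["t"],"s mm",(d@u*1e3).round(2),"lat",(d@v*1e3).round(2),"up",(d[2]*1e3).round(2),"F s,lat,z",(F@u).round(1),(F@v).round(1),F[2].round(1),"open",s["opening"].round(4),"tilt",R.from_rotvec(s["orientation"]).as_matrix()[:2,2].round(4))
E
python3 st.py
```

```text
Traceback (most recent call last):
  File "st.py", line 4, in <module>
    F=s["force"];print("t",s["t"],"s mm",(d@u*1e3).round(2),"lat",(d@v*1e3).round(2),"up",(d[2]*1e3).round(2),"F s,lat,z",(F@u).round(1),(F@v).round(1),F[2].round(1),"open",s["opening"].round(4),"tilt",R.from_rotvec(s["orientation"]).as_matrix()[:2,2].round(4))
                                                                                                                                                                             ^^^^^^^^^^^^^^^^^^
AttributeError: 'float' object has no attribute 'round'
```

```bash
sed -i 's/s\["opening"\].round(4)/round(s["opening"],4)/' st.py; python3 st.py
```

```text
t 4.55 s mm 34.48 lat 0.11 up 12.18 F s,lat,z -3.2 -1.7 -8.6 open 0.0315 tilt [-0.0064  0.0027]
```

Request:
play_rows([
  [[0,0.3,0,0],[0,0.55,0,0],[0,0.55,0,0]],
])

```text
t: 4.85
tool_pos: [0.5783, -0.1746, 0.1341]
orientation: [-1.995, -2.419, 0.002]
force: [-1.0, -1.1, -9.6]
opening: 0.0315
```

```bash
python3 st.py
```

```text
t 4.85 s mm 40.59 lat 0.1 up 12.27 F s,lat,z -1.2 -0.9 -9.6 open 0.0315 tilt [-0.0055  0.0028]
```

Request:
play_rows([
  [[0,-0.05,0.2,0],[0,-0.05,0.5,0],[0,-0.05,0.8,0],[0,-0.05,1.1,0],[0,-0.05,1.25,0]],
])

```text
t: 5.35
tool_pos: [0.5783, -0.1747, 0.1218]
orientation: [-1.995, -2.42, 0.001]
force: [-0.3, 2.0, 5.4]
opening: 0.0316
```

```bash
python3 st.py
```

```text
t 5.35 s mm 40.55 lat 0.05 up 0.01 F s,lat,z 0.1 2.1 5.4 open 0.0316 tilt [-0.0042  0.0026]
```

Request:
play_rows([
  [[0,0,0.1,0],[0,0,0.1,0],[0,0,0.1,0]],
])

```text
t: 5.65
tool_pos: [0.5786, -0.1746, 0.1218]
orientation: [-1.996, -2.421, 0.0]
force: [-3.3, 2.2, 4.4]
opening: 0.0314
```

```bash
python3 st.py; python3 - <<'E'
from go import *
o=[]
for n,b in(("scene",(150,130,230,230)),("top",(260,120,340,220))):
    p,d=read_camera(n);x0,y0,x1,y1=b
    np.savez(f"{n}5.npz",p=p,d=d)
    o.append(cv2.resize(p[y0:y1,x0:x1],None,fx=5,fy=5,interpolation=cv2.INTER_CUBIC));cv2.imwrite(f"pics/{n}5.png",p)
cv2.imwrite("pics/c5.png",np.hstack(o))
E
```

```text
t 5.65 s mm 40.88 lat 0.06 up 0.04 F s,lat,z -2.8 2.8 4.4 open 0.0314 tilt [-0.0033  0.0025]
```

View pics/c5.png

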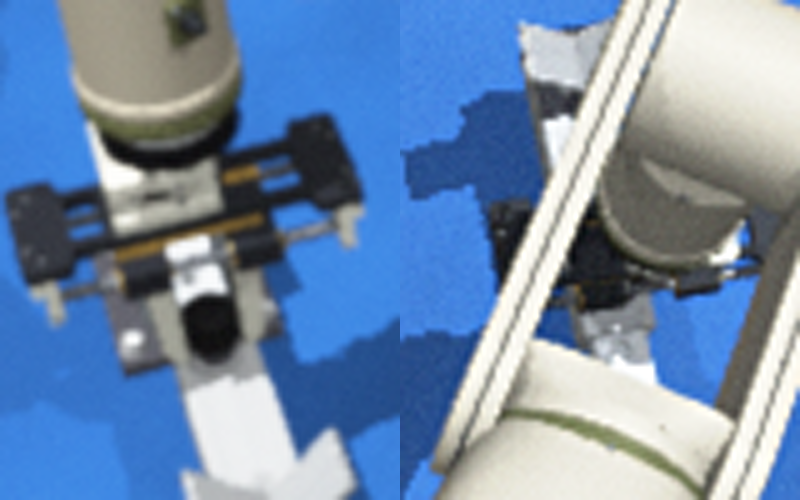

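View pics/scene5.png

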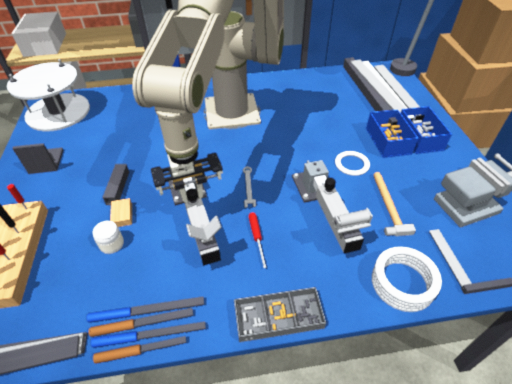

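In the pictures the section is out and the knob is down on its boss, with no stem visible (scene crop (210,330)). A further 1 mm of downward command moved nothing. Next is a gentle lock test along the tube.

Request:
play_rows([
  [[0,-0.15,0.1,0],[0,-0.3,0.1,0],[0,-0.3,0.1,0]],
])

```text
t: 6.05
tool_pos: [0.5769, -0.175, 0.1218]
orientation: [-1.997, -2.423, -0.003]
force: [3.0, 4.8, 4.2]
opening: 0.0314
```

```bash
python3 st.py; python3 - <<'E'
from go import *
# saddle blob (V, z>.14) before/after in scene depth, along axis; other-knob check
P0=cloud("scene",np.load("scene0.npz")["d"]);P1=cloud("scene",np.load("scene5.npz")["d"])
u=np.array([np.cos(YAW),np.sin(YAW)])
for P in(P0,P1):
    q=P[195:265,180:225].reshape(-1,3);m=(q[:,2]>.12)&(q[:,2]<.18)&(q[:,0]>.63)&(q[:,0]<.8);print(m.sum(),(q[m,:2]@u).mean(),np.percentile(q[m,:2]@u,[10,50,90]))
a=np.load("scene0.npz")["p"];b=np.load("scene5.npz")["p"]
df=cv2.absdiff(a,b).max(2);print("roller area diff",df[150:260,285:375].mean(),"tools",df[160:270,242:275].mean())
E
```

```text
t 6.05 s mm 39.15 lat 0.03 up 0.03 F s,lat,z 3.9 4.2 4.2 open 0.0314 tilt [-0.0002  0.0025]
439 0.6520545195763552 [0.63375246 0.65247502 0.66816871]
467 0.6923351300521272 [0.67427659 0.69312201 0.70868726]
roller area diff 3.1126262626262626 tools 27.088980716253445
```

Request:
play_rows([
  [[0,-0.15,0.05,0],[0,-0.3,0.05,0],[0,-0.3,0.05,0]],
])

```text
t: 6.35
tool_pos: [0.5764, -0.175, 0.1219]
orientation: [1.996, 2.423, 0.009]
force: [12.5, 3.9, -3.5]
opening: 0.0314
```

```bash
python3 st.py
```

```text
t 6.35 s mm 38.6 lat 0.07 up 0.11 F s,lat,z 13.0 1.5 -3.5 open 0.0314 tilt [0.0055 0.0027]
```

It is locked: at 38.6 mm the force along the tube rises to 13 N. I'll relax back to the middle of the play with a light downward push.

Request:
play_rows([
  [[0,0.1,0.05,0],[0,0.15,0.1,0],[0,0.15,0.1,0],[0,0.15,0.1,0]],
])

```text
t: 6.75
tool_pos: [0.578, -0.1747, 0.1218]
orientation: [1.996, 2.423, 0.009]
force: [-2.2, 2.9, 8.8]
opening: 0.0313
```

```bash
python3 st.py
```

```text
t 6.75 s mm 40.22 lat 0.05 up -0.02 F s,lat,z -1.6 3.3 8.8 open 0.0313 tilt [0.0058 0.0026]
```

```bash
python3 - <<'E'
from go import *
p,d=read_camera("scene");cv2.imwrite("pics/end.png",p)
E
python3 st.py
```

```text
t 6.8 s mm 40.22 lat 0.05 up -0.01 F s,lat,z -1.4 4.0 7.9 open 0.0315 tilt [0.0059 0.0026]
```

View pics/end.png

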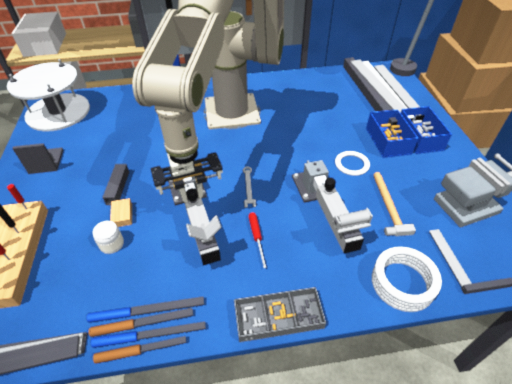

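The final view shows the knob still gripped at (191,197) and the saddle out at (203,222). The roller rest (329,185), wrench (249,187), screwdriver (258,240) and the other items are where they were.

```bash
python3 -c "
from plant import *
print(close_job())"
```

```text
the job is handed in; nothing more can be done
None
```

The V rest is now pinned one hole further out, and I handed the job in at about 6.8 s with the gripper still closed on the knob (45 N grip, about 8 N downward). I pulled the knob up 13 mm, slid the section out 40 mm, and lowered the pin into the next hole.

**Last checks:**
- **Slide distance:** the tool moved 40.2 mm along the tube. Camera depth on the saddle gave 40.3 mm, before I recentred it in the hole's play.
- **Pin home:** the knob came back to its home height within 0.1 mm, and pressing further down did not lower it.
- **Locked:** pulling back along the tube stopped at 38.6 mm with the force rising to 13 N. I then returned it to about the middle of the hole's play.
- **Bystanders:** the roller rest and loose tools look unmoved in the last scene picture. A raw pixel comparison did flag the wrench and screwdriver area; I put that down to the arm's shadow, since both lie at the same pixels as before.

**Disagreement:** the two cameras put the knob about 6 mm apart along the tube at the knob's stated height (129 mm), and their rays met at about 124 mm. The grasp was still good, with the jaws at 31.5 mm on the 32 mm knob. The top camera's view of the knob was blocked by the arm during the work.

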